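# Loosen the locking collar of an engraver's vise by two turns

### The job

Loosen the knurled locking collar of the engraver's vise by two full turns, counter-clockwise seen from above, by rolling a fingertip along its rim; grasp nothing. Stop with the dot on the collar back beside the dot on the vise head at the end of the second turn, then move away. Leave the cup, the tweezers, the soldering brick and the copper ring on it where they are.

Things in the scene. Friction and masses are not known exactly. Their poses are not given: they have to be found in the camera images.
- collar (a joint): Turning angle of the knurled locking collar about its vertical axis, in rad: 0 is fully tight (where it starts, against a stop), growing counter-clockwise seen from above as it is loosened, 6.28 per full turn; it can go on to just over three turns. It stays where it is left; turning takes about 0.1 N m (about 2 N along the rim). It rises by 2 mm a turn on its thread.
- collar_center (a point): On the collar's vertical axis, at half the height of its rim (67 mm above the bench when tight). The collar is a plain aluminium ring 97 mm across over its ridges and 24 mm high, with 40 upright ridges standing 2 mm proud all round. Wider than most grippers open. Rim clear all round; below it the vise's foot is 86 mm across.
- collar_mark (a point): The dark flush dot (10 mm across) on the collar's flat top, 40.5 mm from the axis; it turns and rises with the collar.
- vise: The engraver's vise, fixed to the bench: dark steel bowl-shaped foot 86 mm across, the collar at 55 to 79 mm height, above it a round steel head 68 mm across up to 88 mm height, with two dark jaw blocks up to 96 mm and four brass pins up to 99 mm. Origin: on the axis at the bench. Its x axis points at a fixed dark dot (6 mm) on the head's top, 30 mm from the axis; the collar dot stands beside it when tight and after each full turn.
- brick: Bystander: off-white soldering brick on two feet, 100 x 130 x 32 mm; origin at the centre of its underside.
- copper_ring: Bystander: loose copper finger ring, 22 mm across, 8 mm high, lying on the brick; origin at the centre of its underside.
- cup: Bystander: thin white plastic cup, 72 mm across at the rim, 75 mm high, upright and empty; origin at the centre of its underside.
- tweezers: Bystander: steel tweezers lying on the bench, about 145 mm long along their x axis, 8 mm high, beyond the vise; origin near mid-length, underside.

How it is judged:
By the outcome, as a careful person would: the job done as asked, in the order asked, and still so for the second after the job is handed in, with the robot touching nothing.
It also fails if it takes over 61 s, if anything falls off the work surface, if the arm or the gripper's body presses on something with over 40 N, if the wrist force passes 120 N, or if a joint passes its speed limit or range.

### The arm

A 6-joint arm with a two-finger parallel gripper is mounted at the origin on the work surface. World frame = base frame: x ahead of the robot, y to its left, z up, the work surface at z = 0. Lengths are in m, angles in rad, forces in N, time in s.
With the tool pointing down it reaches from about 0.2 to 0.875 m from the base axis. Payload 3.4 kg.
Tool frame: the origin (TCP) lies on the centre line of the jaws, within the pads' length; the fingertips stand 11 mm ahead of it and the grasp point (between the pads) lies 8 mm behind it; z points along the fingers, y is the direction in which the jaws open and shut (so a half turn about z gives the same grasp; the last joint's range is limited). The gripper opens to 94 mm and grips with 3 to 60 N. Pads are 16 mm wide; open, the fingers measure 119 mm over their backs; the gripper's body (75 mm by 177 mm) begins 78 mm behind the grasp point.
Start: joints at [-1.386, 0.276, 1.505, -0, 1.361, -0.121], TCP at [0.173, -0.548, 0.216] pointing down, gripper open.
Joint ranges: [-2.89, 2.89], [-0.75, 2.08], [0.22, 2.7], [-1.18, 4.32], [0.11, 2.71], [-2.7, 2.7]. Speed limits (rad/s): [2.57, 2.57, 3.14, 3.14, 3.14, 3.14].

### API

Orientations are given as a unit quaternion [w, x, y, z].
In Python, from bench import telemetry, imaging, ctrl gives the robot as it stands.
- The arm moves only by the shell command python3 -m pendant 'ROWS' [OPENING] [FORCE]. ROWS is JSON, a list of rows, each an object with "delta_pos": the shift along the tool's x, y, z in cm, a list of three; "yaw": the turn about the tool's z in rad. A call has 1 to 12 rows; each row shifts and turns the commanded pose from where the row before left it, along the tool's axes as they then stand; what a row does not reach is not made up. A row lasts 1/10 s, in which the tool goes at most 50 mm and 8.59 degrees, less where a joint would pass 70% of its speed; a pose out of reach is approached as far as the arm can. A call is refused whole if a number of a shift passes 5 or a number of a turn 0.15, either way. A call with a gripper value outside its range is refused whole. OPENING is the closure, from 0 (fully open) to 1 (shut), set as the call begins (- or left out, the last holds). The fingers move at their own pace and stop on an object; FORCE is the grip in N (left out, the last holds). Time passes only in rows, so rows that do not move let the fingers close. It gives the time, the measured TCP pose, the force and the opening at its end, in the units of the state.
- telemetry.get_obs(): the state, without advancing time (a new reading comes with each control period).
- imaging.grab_frame(name): name is "scene" or "top" or "wrist"; returns a dict with "pixels" (384x512x3 uint8, red, green, blue), "z_map" (384x512 float32, m along the optical axis (not along the pixel's ray), 0 where there is no reading), "fx", "fy", "cx", "cy" (pixels), "cam_to_world" (4x4, takes a point from camera to world coordinates). Camera axes: x right, y down, z forward; pixel columns grow to the right and rows downward; lengths in m; the calibration is good to about 2 mm. A picture is of the moment at which its call begins.
- ctrl.sign_off(): hands the job in, once; it reports no verdict.
The state is a dict: "clock": time; "joint_positions": joint angles; "qd": joint speeds; "effort": joint torques, N m; "eef_pos": TCP position; "eef_rot": TCP orientation; "wrist_force": force on the tool from outside, world axes, zero at the start; "ft_torque": the same for the moment, N m; "gripper_width": opening from 0.0 (shut) to 1.0 (fully open).
Only numpy, scipy, OpenCV 4.12 (cv2) and the standard library are available. Lean on these libraries where they do the work, as an engineer would, in place of code of your own. Each camera call takes 0.05 s, during which the arm holds its last target. There are 200 camera calls.

## Working session

There is one attempt and no reset: what is moved stays moved. The work goes in short steps, Python scripts to look and compute and a shell command to move; the robot and the scene stay as the last step left them, time stands still between calls to the robot, and variables do not carry over. Pictures are saved under pics/ and viewed, about 8 in all and at most 12, crops included, and the job is handed in when it is done.

```bash
ls; mkdir -p pics; python3 - <<'E'
from bench import telemetry, imaging
import cv2,pickle
o=telemetry.get_obs();print(o)
for n in("scene","top"):
    f=imaging.grab_frame(n);pickle.dump(f,open(f'{n}.pkl','wb'))
    cv2.imwrite(f'pics/{n}0.png',f["pixels"][:,:,::-1]);print(f["cam_to_world"],f["fx"],f["cx"],f["cy"])
E
```

```text
pics
{'clock': 0.0, 'joint_positions': array([-1.38597751e+00,  2.76593431e-01,  1.50608567e+00, -2.03881248e-05,
        1.36070355e+00, -1.20984704e-01]), 'qd': array([ 5.93701982e-05, -9.21745777e-04, -9.52942671e-04, -9.97503354e-05,
       -9.71035185e-04, -2.02553331e-03]), 'effort': array([-1.05087773e-03, -4.04586303e+01, -2.37232089e+01,  7.01156189e-02,
        3.46951350e-02, -1.23996288e-04]), 'eef_pos': array([ 0.17300648, -0.54779628,  0.21562454]), 'eef_rot': array([-8.94225125e-04,  9.88332561e-01,  1.52308724e-01, -3.85238118e-05]), 'wrist_force': array([ 0.52253184,  0.88029765, -0.59741028]), 'ft_torque': array([-0.02386062, -0.02144135, -0.02281312]), 'gripper_width': 0.9989086803146427}
[[-0.73340355  0.46779343 -0.49324288  1.12642795]
 [ 0.67973943  0.49549173 -0.5407793   0.5355077 ]
 [-0.00857523 -0.7318861  -0.68137303  0.75629857]
 [ 0.          0.          0.          1.        ]] 423.7037977754537 254.2283308235768 192.18581883132103
[[-2.51651488e-02 -9.77991541e-01  2.07121367e-01  3.56631449e-01]
 [-9.99678718e-01  2.39911537e-02 -8.17838526e-03  9.12055859e-04]
 [ 3.02931106e-03 -2.07260633e-01 -9.78281071e-01  1.27492682e+00]
 [ 0.00000000e+00  0.00000000e+00  0.00000000e+00  1.00000000e+00]] 466.9314852008283 248.77430785332035 188.86185457074012
```

View pics/top0.png

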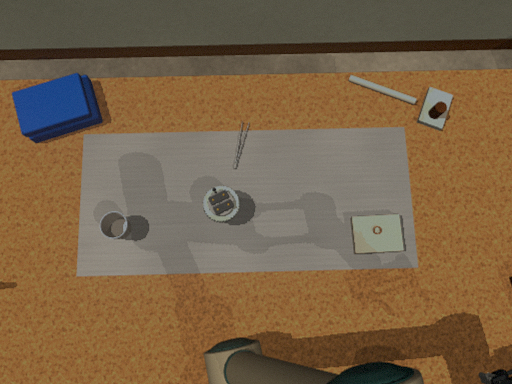

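View pics/scene0.png

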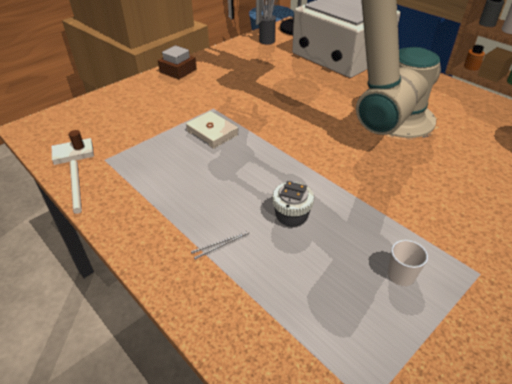

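```bash
cat > h.py <<'E'
import numpy as np, cv2
def cloud(f):
    z=f["z_map"];v,u=np.mgrid[:z.shape[0],:z.shape[1]]
    P=np.stack([(u-f["cx"])/f["fx"]*z,(v-f["cy"])/f["fy"]*z,z],-1)
    T=f["cam_to_world"];return P@T[:3,:3].T+T[:3,3]
def ray(f,u,v,h):
    T=f["cam_to_world"];d=T[:3,:3]@[(u-f["cx"])/f["fx"],(v-f["cy"])/f["fy"],1];o=T[:3,3]
    return o+d*(h-o[2])/d[2]
def pix(f,p):
    T=f["cam_to_world"];c=T[:3,:3].T@(np.array(p)-T[:3,3]);return c[0]/c[2]*f["fx"]+f["cx"],c[1]/c[2]*f["fy"]+f["cy"]
E
python3 - <<'E'
import pickle,numpy as np,cv2
from h import *
for n,(u0,v0) in(("top",(221,203)),("scene",(293,203))):
    f=pickle.load(open(n+'.pkl','rb'));P=cloud(f)
    near=np.zeros(P.shape[:2],bool);near[v0-40:v0+40,u0-40:u0+40]=1
    m=near&(P[...,2]>.072)&(P[...,2]<.083)
    q=P[m][:,:2].astype(np.float32);print(n,m.sum(),cv2.minEnclosingCircle(q),np.percentile(P[m][:,2],[5,50,95]))
    m=near&(P[...,2]>.04);q=P[m][:,:2].astype(np.float32);print(cv2.minEnclosingCircle(q))
f=pickle.load(open('top.pkl','rb'))
for u,v,h in((221,203,.075),(115,226,.04),(378,234,.032),(242,145,0),(213,190,.08)):print(ray(f,u,v,h))
cv2.imwrite('pics/topcrop.png',cv2.resize(f["pixels"][175:235,190:255,::-1],None,fx=8,fy=8,interpolation=cv2.INTER_CUBIC))
E
```

```text
top 493 ((0.5749426484107971, 0.06572563946247101), 0.048480331897735596) [0.07420035 0.07831653 0.08199835]
((0.4885481297969818, 0.04148589447140694), 0.13811537623405457)
scene 462 ((0.5764563083648682, 0.06738776713609695), 0.048450179398059845) [0.07402759 0.07820982 0.08149415]
((0.8317699432373047, 0.2873964309692383), 0.3853045403957367)
[0.57475455 0.06428944 0.075     ]
[0.52599397 0.34837464 0.04      ]
[ 0.48823449 -0.35113401  0.032     ]
[0.75466454 0.0063256  0.        ]
[0.60887413 0.08448364 0.08      ]
```

View pics/topcrop.png

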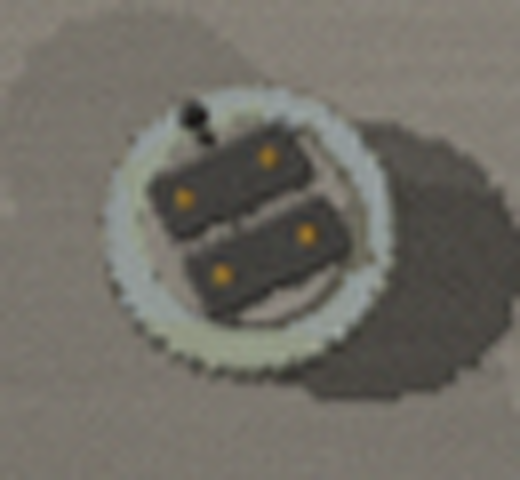

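The top view shows the collar centred at about pixel (221,203), world ≈ (0.5755, 0.0665). The collar dot (214,189) sits beside the head dot. Next I align the tool with the world axes, shut the gripper, and move to the collar's right side.

```bash
python3 -m pendant '[{"delta_pos":[0,0,0],"yaw":0.102},{"delta_pos":[0,0,0],"yaw":0.102},{"delta_pos":[0,0,0],"yaw":0.102}]' 1 20
python3 -m pendant '[{"delta_pos":[2.7,-3.5,0],"yaw":0},{"delta_pos":[2.7,-3.5,0],"yaw":0},{"delta_pos":[2.7,-3.5,0],"yaw":0},{"delta_pos":[2.7,-3.5,0],"yaw":0},{"delta_pos":[2.7,-3.5,0],"yaw":0},{"delta_pos":[2.7,-3.5,0],"yaw":0},{"delta_pos":[2.7,-3.5,0],"yaw":0},{"delta_pos":[2.7,-3.5,0],"yaw":0}]'
python3 -m pendant '[{"delta_pos":[2.7,-3.5,0],"yaw":0},{"delta_pos":[2.7,-3.5,0],"yaw":0},{"delta_pos":[2.7,-3.5,0],"yaw":0},{"delta_pos":[2.7,-3.5,0],"yaw":0},{"delta_pos":[2.7,-3.5,0],"yaw":0},{"delta_pos":[2.7,-3.5,0],"yaw":0},{"delta_pos":[0,0,0],"yaw":0},{"delta_pos":[0,0,0],"yaw":0}]'
python3 - <<'E'
from bench import telemetry, imaging
import cv2
o=telemetry.get_obs();print({k:o[k].round(3) if hasattr(o[k],'round') else o[k] for k in o})
f=imaging.grab_frame("wrist");cv2.imwrite('pics/w1.png',f["pixels"][:,:,::-1])
E
```

```text
clock: 0.4
eef_pos: [0.173, -0.548, 0.2159]
eef_rot: [-0.001, 1.0, -0.002, -0.0]
wrist_force: [-0.3, -0.1, 0.1]
gripper_width: 0.784
clock: 1.2
eef_pos: [0.3898, -0.2667, 0.2163]
eef_rot: [-0.0, 1.0, -0.0, -0.0]
wrist_force: [0.9, 0.1, -0.5]
gripper_width: 0.098
clock: 2.0
eef_pos: [0.5509, -0.0578, 0.2157]
eef_rot: [0.0, 1.0, 0.001, -0.001]
wrist_force: [-0.5, -0.5, 0.2]
gripper_width: 0.004
{'clock': 2.0, 'joint_positions': array([-2.300e-01,  2.460e-01,  1.549e+00, -1.000e-03,  1.348e+00,
        1.339e+00]), 'qd': array([-0.039, -0.016,  0.015, -0.009,  0.003,  0.001]), 'effort': array([ 1.1350e+00, -3.8239e+01, -2.4112e+01,  1.8300e-01, -1.4500e-01,
        1.6000e-02]), 'eef_pos': array([ 0.551, -0.058,  0.216]), 'eef_rot': array([ 0.   ,  1.   ,  0.001, -0.001]), 'wrist_force': array([-0.503, -0.463,  0.22 ]), 'ft_torque': array([ 0.035, -0.047, -0.01 ]), 'gripper_width': 0.0044392524921178286}
```

View pics/w1.png

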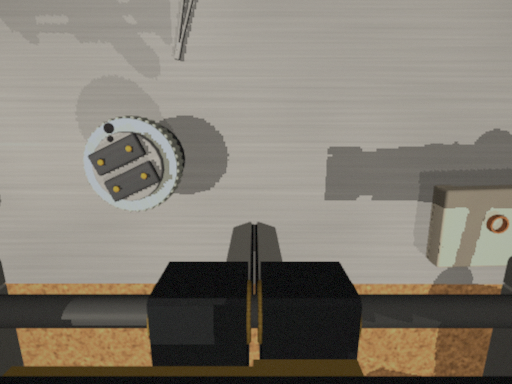

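```bash
python3 -m pendant '[{"delta_pos":[1.25,-1.9,0],"yaw":0},{"delta_pos":[1.25,-1.9,0],"yaw":0},{"delta_pos":[0,0,3],"yaw":0},{"delta_pos":[0,0,3],"yaw":0},{"delta_pos":[0,0,3],"yaw":0},{"delta_pos":[0,0,3],"yaw":0},{"delta_pos":[0,0,2.7],"yaw":0},{"delta_pos":[0,0,0],"yaw":0},{"delta_pos":[0,0,0],"yaw":0}]'
python3 - <<'E'
from bench import telemetry, imaging
import cv2,numpy as np,pickle
from h import *
f=imaging.grab_frame("wrist");pickle.dump(f,open('w2.pkl','wb'));cv2.imwrite('pics/w2.png',f["pixels"][:,:,::-1])
P=cloud(f);m=(P[...,2]>.073)&(P[...,2]<.081)&(np.hypot(P[...,0]-.5755,P[...,1]-.0665)<.055)
print(m.sum(),cv2.minEnclosingCircle(P[m][:,:2].astype(np.float32)))
print(telemetry.get_obs()['wrist_force'])
E
```

```text
clock: 2.95
eef_pos: [0.5758, -0.0217, 0.0698]
eef_rot: [0.0, 1.0, -0.001, -0.0]
wrist_force: [0.4, 1.1, -0.0]
gripper_width: 0.008
6787 ((0.5768004655838013, 0.06574755162000656), 0.04877123609185219)
[ 0.69191075 -0.99850254  0.7752537 ]
```

View pics/w2.png

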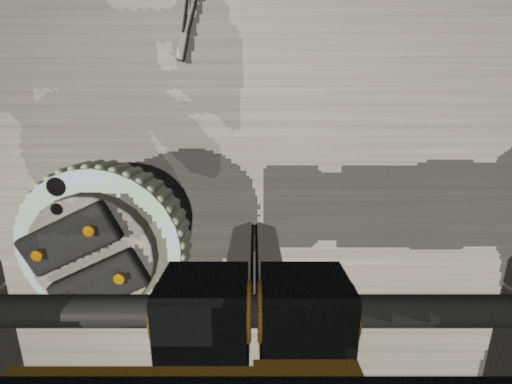

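```bash
python3 -m pendant '[{"delta_pos":[0,-1.2,0],"yaw":0},{"delta_pos":[0,-1.0,0],"yaw":0},{"delta_pos":[0,0,0],"yaw":0}]'
for i in 1 2 3 4; do python3 -m pendant '[{"delta_pos":[0,-0.2,0],"yaw":0},{"delta_pos":[0,0,0],"yaw":0}]'|sed -n '2p;4p'; done
```

```text
clock: 3.3
eef_pos: [0.5766, 0.0032, 0.0705]
eef_rot: [-0.0, 1.0, 0.001, 0.001]
wrist_force: [0.5, -0.5, -0.3]
gripper_width: 0.003
eef_pos: [0.5763, 0.004, 0.0697]
wrist_force: [-0.8, -0.6, 0.3]
eef_pos: [0.5763, 0.0048, 0.0696]
wrist_force: [0.2, -3.1, 1.0]
eef_pos: [0.5764, 0.005, 0.0696]
wrist_force: [-0.5, -7.6, -0.1]
eef_pos: [0.5764, 0.0051, 0.0696]
wrist_force: [-0.2, -11.8, 2.1]
```

```bash
python3 -m pendant '[{"delta_pos":[0.8,0,0],"yaw":0},{"delta_pos":[0.76,-0.07,0],"yaw":0},{"delta_pos":[0.73,-0.2,0],"yaw":0},{"delta_pos":[0.69,-0.32,0],"yaw":0},{"delta_pos":[0.62,-0.44,0],"yaw":0},{"delta_pos":[0.54,-0.54,0],"yaw":0},{"delta_pos":[0.44,-0.62,0],"yaw":0},{"delta_pos":[0.32,-0.69,0],"yaw":0},{"delta_pos":[0.2,-0.73,0],"yaw":0},{"delta_pos":[0.07,-0.76,0],"yaw":0}]'
python3 - <<'E'
from bench import imaging
import cv2
f=imaging.grab_frame("top");a=f["pixels"][165:245,180:265,::-1]
g=imaging.grab_frame("scene");b=g["pixels"][160:240,250:335,::-1]
w=imaging.grab_frame("wrist")["pixels"][:,:,::-1]
S=lambda a:cv2.resize(a,(400,376),interpolation=cv2.INTER_CUBIC)
cv2.imwrite('pics/c3.png',cv2.hconcat([S(a),S(w)]))
E
```

```text
clock: 5.1
eef_pos: [0.6325, 0.052, 0.0703]
eef_rot: [0.001, 1.0, -0.0, 0.005]
wrist_force: [6.4, -3.4, -1.9]
gripper_width: 0.008
```

View pics/c3.png

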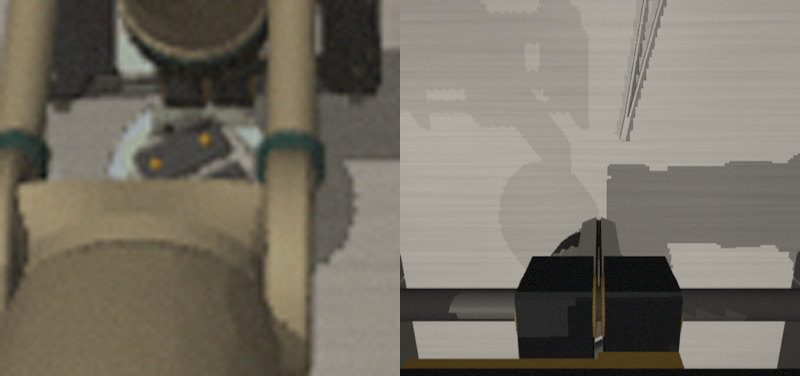

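```bash
python3 -m pendant '[{"delta_pos":[0,-0.83,0],"yaw":0},{"delta_pos":[0,-0.83,0],"yaw":0},{"delta_pos":[0,-0.84,0],"yaw":0},{"delta_pos":[-0.07,-0.76,0],"yaw":0},{"delta_pos":[-0.2,-0.73,0],"yaw":0},{"delta_pos":[-0.32,-0.69,0],"yaw":0},{"delta_pos":[-0.44,-0.62,0],"yaw":0},{"delta_pos":[-0.54,-0.54,0],"yaw":0},{"delta_pos":[-0.62,-0.44,0],"yaw":0},{"delta_pos":[-0.69,-0.32,0],"yaw":0},{"delta_pos":[-0.73,-0.2,0],"yaw":0},{"delta_pos":[-0.76,-0.07,0],"yaw":0}]'
python3 -m pendant '[{"delta_pos":[-0.8,0,0],"yaw":0},{"delta_pos":[-0.8,0,0],"yaw":0},{"delta_pos":[-0.76,0.07,0],"yaw":0},{"delta_pos":[-0.73,0.2,0],"yaw":0},{"delta_pos":[-0.69,0.32,0],"yaw":0},{"delta_pos":[-0.62,0.44,0],"yaw":0},{"delta_pos":[-0.54,0.54,0],"yaw":0},{"delta_pos":[-0.44,0.62,0],"yaw":0},{"delta_pos":[-0.32,0.69,0],"yaw":0},{"delta_pos":[-0.2,0.73,0],"yaw":0},{"delta_pos":[-0.07,0.76,0],"yaw":0}]'
cat > look.py <<'E'
import sys,cv2,numpy as np
from bench import imaging
from h import *
f=imaging.grab_frame("wrist");g=cv2.cvtColor(f["pixels"],cv2.COLOR_RGB2GRAY)
if len(sys.argv)>1: cv2.imwrite(f'pics/{sys.argv[1]}.png',f["pixels"][:,:,::-1])
P=cloud(f);r=np.hypot(P[...,0]-.576,P[...,1]-.066)
ring=(r>.0355)&(r<.0455)&(P[...,2]>.070)&(P[...,2]<.088)   # collar top
dark=ring&(g<70)
n,l,s,c=cv2.connectedComponentsWithStats(dark.astype(np.uint8))
print('ring px',ring.sum(),'z',np.median(P[ring][:,2]).round(4))
a=np.degrees(np.arctan2(P[...,1]-.066,P[...,0]-.576))
for i in range(1,n):
    if s[i,4]>15: print('dark',s[i,4],c[i].round(),'ang',np.median(a[l==i]).round(1),'r',np.median(r[l==i]).round(4))
hd=(r>.025)&(r<.0335)&(P[...,2]>.084)&(P[...,2]<.091)&(g<60)
n,l,s,c=cv2.connectedComponentsWithStats(hd.astype(np.uint8))
for i in range(1,n):
    if s[i,4]>8: print('head',s[i,4],c[i].round(),'ang',np.median(a[l==i]).round(1),'r',np.median(r[l==i]).round(4))
E
python3 look.py c4
```

```text
clock: 6.45
eef_pos: [0.5857, 0.1255, 0.0705]
eef_rot: [-0.003, 1.0, -0.001, 0.002]
wrist_force: [3.2, 8.9, 3.1]
gripper_width: 0.005
clock: 7.55
eef_pos: [0.5182, 0.0798, 0.0686]
eef_rot: [-0.001, 1.0, -0.001, -0.006]
wrist_force: [-6.6, 3.7, 4.3]
gripper_width: 0.005
ring px 10094 z 0.0799
dark 345 [306.  62.] ang -15.2 r 0.0405
head 118 [257.  88.] ang 23.9 r 0.0295
```

View pics/c4.png

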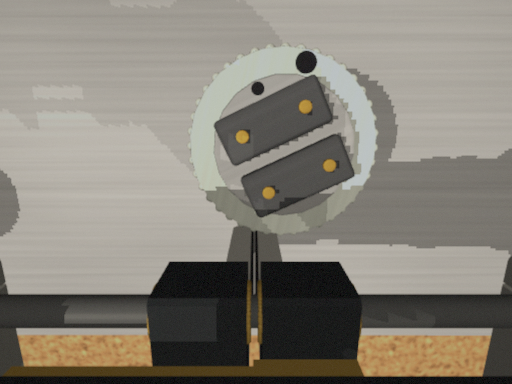

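The wrist view shows the collar dot at (306,62) and the head dot at (257,88). The collar has turned about 321°, almost without slip, so about 399° remain. I'll continue around.

```bash
python3 -m pendant '[{"delta_pos":[0,0.83,0],"yaw":0},{"delta_pos":[0,0.83,0],"yaw":0},{"delta_pos":[0,0.84,0],"yaw":0},{"delta_pos":[0.07,0.76,0],"yaw":0},{"delta_pos":[0.2,0.73,0],"yaw":0},{"delta_pos":[0.32,0.69,0],"yaw":0},{"delta_pos":[0.44,0.62,0],"yaw":0},{"delta_pos":[0.54,0.54,0],"yaw":0},{"delta_pos":[0.62,0.44,0],"yaw":0},{"delta_pos":[0.69,0.32,0],"yaw":0},{"delta_pos":[0.73,0.2,0],"yaw":0},{"delta_pos":[0.76,0.07,0],"yaw":0}]'
python3 look.py
python3 -m pendant '[{"delta_pos":[0.8,0,0],"yaw":0},{"delta_pos":[0.8,0,0],"yaw":0},{"delta_pos":[0.76,-0.07,0],"yaw":0},{"delta_pos":[0.73,-0.2,0],"yaw":0},{"delta_pos":[0.69,-0.32,0],"yaw":0},{"delta_pos":[0.62,-0.44,0],"yaw":0},{"delta_pos":[0.54,-0.54,0],"yaw":0},{"delta_pos":[0.44,-0.62,0],"yaw":0},{"delta_pos":[0.32,-0.69,0],"yaw":0},{"delta_pos":[0.2,-0.73,0],"yaw":0},{"delta_pos":[0.07,-0.76,0],"yaw":0}]'
python3 -m pendant '[{"delta_pos":[0,-0.83,0],"yaw":0},{"delta_pos":[0,-0.83,0],"yaw":0},{"delta_pos":[0,-0.84,0],"yaw":0},{"delta_pos":[-0.07,-0.76,0],"yaw":0},{"delta_pos":[-0.2,-0.73,0],"yaw":0},{"delta_pos":[-0.32,-0.69,0],"yaw":0},{"delta_pos":[-0.44,-0.62,0],"yaw":0},{"delta_pos":[-0.54,-0.54,0],"yaw":0},{"delta_pos":[-0.62,-0.44,0],"yaw":0},{"delta_pos":[-0.69,-0.32,0],"yaw":0},{"delta_pos":[-0.73,-0.2,0],"yaw":0},{"delta_pos":[-0.76,-0.07,0],"yaw":0}]'
python3 look.py c5
python3 - <<'E'
import pickle
from bench import imaging
f=pickle.load(open('w2.pkl','rb'));imaging.grab_frame=lambda n:f
print('initial:');import sys;sys.argv=['l'];exec(open('look.py').read())
E
```

```text
clock: 8.8
eef_pos: [0.5629, 0.0057, 0.0685]
eef_rot: [0.004, 1.0, 0.001, -0.006]
wrist_force: [-5.1, -11.4, 2.3]
gripper_width: 0.003
ring px 6176 z 0.0805
dark 190 [ 68. 247.] ang 103.1 r 0.0402
head 90 [106. 184.] ang 23.4 r 0.0294
head 14 [159. 183.] ang -28.3 r 0.0316
head 10 [165. 193.] ang -37.0 r 0.029
head 16 [171. 204.] ang -47.8 r 0.0266
head 28 [188. 234.] ang -85.6 r 0.0272
head 12 [196. 249.] ang -101.5 r 0.0315
clock: 9.95
eef_pos: [0.6324, 0.0513, 0.0698]
eef_rot: [0.002, 1.0, -0.0, 0.005]
wrist_force: [9.1, -4.1, -2.9]
gripper_width: 0.004
clock: 11.15
eef_pos: [0.5855, 0.1255, 0.0702]
eef_rot: [-0.003, 1.0, -0.001, 0.002]
wrist_force: [3.9, 8.8, 1.8]
gripper_width: 0.008
ring px 4748 z 0.0818
dark 256 [407. 208.] ang -30.7 r 0.0407
head 94 [346. 226.] ang 24.3 r 0.0296
head 9 [308. 252.] ang 68.4 r 0.0332
initial:
ring px 4638 z 0.0781
dark 240 [ 56. 186.] ang 23.5 r 0.04
head 81 [114. 219.] ang -38.5 r 0.028
head 83 [ 56. 209.] ang 23.1 r 0.0295
head 71 [140. 262.] ang -92.3 r 0.0286
```

```bash
python3 -m pendant '[{"delta_pos":[-0.8,0,0],"yaw":0},{"delta_pos":[-0.8,0,0],"yaw":0},{"delta_pos":[-0.76,0.07,0],"yaw":0},{"delta_pos":[-0.73,0.2,0],"yaw":0},{"delta_pos":[-0.69,0.32,0],"yaw":0},{"delta_pos":[0,0,0],"yaw":0},{"delta_pos":[0,0,0],"yaw":0}]'
python3 look.py
```

```text
clock: 11.9
eef_pos: [0.5432, 0.1179, 0.0694]
eef_rot: [-0.002, 1.0, -0.001, -0.003]
wrist_force: [-4.4, 5.8, 5.9]
gripper_width: 0.003
ring px 8527 z 0.0821
dark 305 [331. 120.] ang 20.7 r 0.0401
head 105 [337. 143.] ang 24.0 r 0.0295
```

```bash
python3 -m pendant '[{"delta_pos":[-0.23,0.13,0],"yaw":0},{"delta_pos":[0,0,0],"yaw":0},{"delta_pos":[0,0,0],"yaw":0}]'
python3 look.py
```

```text
clock: 12.25
eef_pos: [0.5417, 0.1169, 0.0694]
eef_rot: [-0.002, 1.0, -0.001, -0.002]
wrist_force: [-2.5, 5.6, 4.5]
gripper_width: 0.006
ring px 8709 z 0.0821
dark 304 [326. 118.] ang 22.8 r 0.0401
head 102 [335. 140.] ang 24.0 r 0.0295
```

```bash
python3 -m pendant '[{"delta_pos":[-0.1,0.06,0],"yaw":0},{"delta_pos":[0,0,0],"yaw":0},{"delta_pos":[-0.4,-0.7,0],"yaw":0},{"delta_pos":[-1,-1.75,0],"yaw":0},{"delta_pos":[-1,-1.75,0],"yaw":0},{"delta_pos":[0,0,0],"yaw":0},{"delta_pos":[0,0,0],"yaw":0}]'
python3 look.py
```

```text
clock: 13.0
eef_pos: [0.5183, 0.156, 0.069]
eef_rot: [0.001, 1.0, 0.001, -0.001]
wrist_force: [0.3, 0.4, -0.1]
gripper_width: 0.009
ring px 8474 z 0.0822
dark 348 [412.  67.] ang 24.0 r 0.04
head 125 [425.  88.] ang 24.3 r 0.0294
head 10 [406. 200.] ang 149.2 r 0.0296
```

```bash
python3 -m pendant '[{"delta_pos":[0,0,-3],"yaw":0},{"delta_pos":[0,0,-4],"yaw":0},{"delta_pos":[0,0,-4],"yaw":0},{"delta_pos":[-3,0,-2],"yaw":0},{"delta_pos":[-4,0,0],"yaw":0},{"delta_pos":[-4,0,0],"yaw":0},{"delta_pos":[-3,0,0],"yaw":0},{"delta_pos":[0,0,0],"yaw":0},{"delta_pos":[0,0,0],"yaw":0},{"delta_pos":[0,0,0],"yaw":0}]'
python3 look.py
python3 - <<'E'
from bench import imaging
import cv2
t=imaging.grab_frame("top")["pixels"][:,:,::-1];s=imaging.grab_frame("scene")["pixels"][:,:,::-1]
cv2.imwrite('pics/end.png',cv2.hconcat([cv2.resize(t[60:300,60:440],None,fx=1.05,fy=1.05),cv2.resize(s[90:330,150:500],None,fx=1.05,fy=1.05)]))
E
```

```text
clock: 14.05
eef_pos: [0.3807, 0.1559, 0.1997]
eef_rot: [0.0, 1.0, -0.001, 0.001]
wrist_force: [0.1, -0.3, -0.1]
gripper_width: -0.0
ring px 990 z 0.0821
```

View pics/end.png

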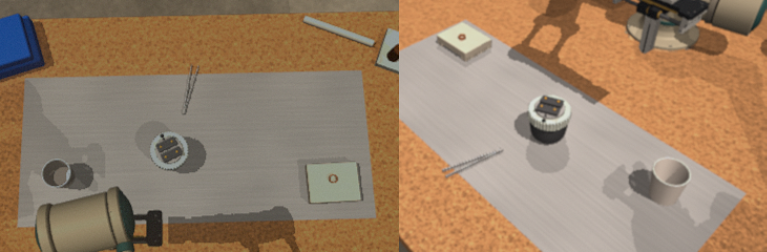

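The final view shows the dots side by side at about (163,136), the cup, tweezers, brick and ring where they were, and the arm clear.

```bash
python3 -c "
from bench import ctrl;print(ctrl.sign_off())"
```

```text
the job is handed in; nothing more can be done
None
```

I loosened the collar by two full turns counter-clockwise, rolling the closed fingertips around its rim with about 5–13 N of force at the wrist. I then nudged it the last few degrees, backed off and handed the job in at about 14 s.

- **Alignment:** after the fingertip left the rim, the collar dot was at 24.0° and the head dot at 24.3°. They started at 23.5° and 23.1°, so the collar is within about 1° of two full turns.
- **Turn count:** the collar top rose from 78.1 to 82.2 mm, which matches two turns at 2 mm each. Camera readings along the way (about 321° and 665°) agree.
- **Other objects:** by eye in the final top and scene pictures, the cup, tweezers, brick and copper ring look unmoved; I did not measure their positions.
- **Arm:** it ended clear of everything, with the wrist force at about zero.
- **Check not repeated:** after the final retreat the wrist camera could no longer see the dots. The last precise angle reading is therefore from just before that, and the top view after it still shows the dots together.

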